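Gather the mould nuts in the lip corner of the parts tote

TASK

Clear the loose bits at the right of the bench by kind: both steel hex nuts go into the black parts tote, the small marble offcut goes into the wooden stone tray. When that is done, pick the tote up by its wooden centre grip, clear of the bench, and tilt it towards its cut-down lip corner until all four nuts have slid into that corner, spilling none. Finish holding it in the air, still and tilted, with the nuts in the corner; do not put it down or let go, and leave the other things on the bench alone.

Things in the scene. Friction and masses are not known exactly. Their poses are not given: they have to be found in the camera images.
- tote_grip (a point): Centre of the wooden centre grip of the tote, 107 mm above its underside: a block 42 mm along the tote's x, 18 mm along its y, 46 mm high (84 to 130 mm above the underside), on a 16 mm square steel stem at the tote's centre. Grasp it across its 18 mm; a 60 N grip is ample. Axes: the tote's.
- tote: Loose black plastic tote, 0.42 kg, 250 (x) by 190 (y) mm outside, open on top (z); floor and walls 4 mm, slippery; walls 55 mm high, cut down to 36 mm for 55 mm along both walls at the -x, +y corner: the lip corner, which starts on the robot's side, to the left. Two nuts lie in it from the start. Origin: centre of its underside.
- tote_corner (a point): The inside lip corner of the tote, on its inner floor: at -121, +91, +4 mm in the tote's axes.
- tray: Wooden stone tray, fixed to the bench, open on top, 190 mm (x) by 150 mm (y) outside, 45 mm high, walls and floor 8 mm; origin at the centre of its underside. Its +x third (from +30 mm on) already holds pieces of stone, up to 38 mm high; the rest is free.
- tray_in (a point): Centre of the free part of the stone tray's inner floor, 28 mm from the tray's centre towards its -x, 8 mm above the bench.
- stone_mid (a point): Centre of the loose marble offcut, a block 62 mm (its x) by 34 mm (its y) by 20 mm high, 110 g; 10 mm above its underside. Starts flat on the bench at the right.
- nut_a_mid (a point): One of the two nuts that start in the tote: steel hex nut, 30 mm across flats (34.6 mm across corners), 16 mm thick, 21 mm bore, 65 g, oily and slippery on plastic. This point is the nut's centre, 8 mm above its underside; z is the bore axis, x is square to one pair of flats (so flats also at 60 and 120 degrees).
- nut_b_mid (a point): The other nut that starts in the tote: steel hex nut, 30 mm across flats (34.6 mm across corners), 16 mm thick, 21 mm bore, 65 g, oily and slippery on plastic. This point is the nut's centre, 8 mm above its underside; z is the bore axis, x is square to one pair of flats (so flats also at 60 and 120 degrees).
- nut_c_mid (a point): One of the two loose nuts that start flat on the bench at the right: steel hex nut, 30 mm across flats (34.6 mm across corners), 16 mm thick, 21 mm bore, 65 g, oily and slippery on plastic. This point is the nut's centre, 8 mm above its underside; z is the bore axis, x is square to one pair of flats (so flats also at 60 and 120 degrees).
- nut_d_mid (a point): The other loose nut on the bench: steel hex nut, 30 mm across flats (34.6 mm across corners), 16 mm thick, 21 mm bore, 65 g, oily and slippery on plastic. This point is the nut's centre, 8 mm above its underside; z is the bore axis, x is square to one pair of flats (so flats also at 60 and 120 degrees).

How it is judged:
On the way, in this order (a step that is already met when the one before it is completed fails the run):
1. both loose nuts lie in the tote and the marble offcut in the stone tray, let go, the tote still standing flat on the bench (x of nut_c_mid in the frame of tote between -0.122 and 0.122 m and y of nut_c_mid in the frame of tote between -0.092 and 0.092 m and z of nut_c_mid in the frame of tote between 0 and 0.05 m and x of nut_d_mid in the frame of tote between -0.122 and 0.122 m and y of nut_d_mid in the frame of tote between -0.092 and 0.092 m and z of nut_d_mid in the frame of tote between 0 and 0.05 m and x of stone_mid in the frame of tray between -0.09 and 0.09 m and y of stone_mid in the frame of tray between -0.07 and 0.07 m and z of stone_mid in the frame of tray between 0 and 0.065 m and contact force between each of stone, nut_c, nut_d, tote and the fingers below 0.1 N and angle between tote's own z axis and vertical below 0.1 rad and height (world z) of tote below 0.01 m), for 0.2 s.
2. the tote is picked up by the gripper, clear of the bench (height (world z) of tote_corner above 0.02 m and height (world z) of tote above 0.03 m and contact force between tote and the fingers above 2 N), for 0.2 s.
At the end, for the whole second after the job is handed in: Gripper holds the tote still in the air, touching neither bench nor tray, lip corner over 30 mm up, tilted 20 to 57 degrees; all four nuts at rest in the tote, centres within 100 mm of the inside lip corner; the marble offcut rests in the stone tray, released (distance between each of nut_a_mid, nut_b_mid, nut_c_mid, nut_d_mid and tote_corner below 0.1 m and x of nut_a_mid in the frame of tote between -0.123 and 0.123 m and y of nut_a_mid in the frame of tote between -0.093 and 0.093 m and z of nut_a_mid in the frame of tote between 0 and 0.045 m and x of nut_b_mid in the frame of tote between -0.123 and 0.123 m and y of nut_b_mid in the frame of tote between -0.093 and 0.093 m and z of nut_b_mid in the frame of tote between 0 and 0.045 m and x of nut_c_mid in the frame of tote between -0.123 and 0.123 m and y of nut_c_mid in the frame of tote between -0.093 and 0.093 m and z of nut_c_mid in the frame of tote between 0 and 0.045 m and x of nut_d_mid in the frame of tote between -0.123 and 0.123 m and y of nut_d_mid in the frame of tote between -0.093 and 0.093 m and z of nut_d_mid in the frame of tote between 0 and 0.045 m and linear speed of each of nut_a, nut_b, nut_c, nut_d, tote below 0.08 m/s and angle between tote's own z axis and vertical between 0.35 and 1 rad and height (world z) of tote_corner above 0.03 m and contact force between tote and the fingers above 2 N and contact force between tote and tray below 0.1 N and x of stone_mid in the frame of tray between -0.09 and 0.09 m and y of stone_mid in the frame of tray between -0.07 and 0.07 m and z of stone_mid in the frame of tray between 0 and 0.065 m and linear speed of stone below 0.03 m/s and contact force between stone and the fingers below 0.1 N); the arm keeps its last pose, push and grip.
It fails at once if a bystander (hammer, scraper, brush, bottle or mug) is pushed or knocked, moved more than 40 mm (distance of any of hammer, scraper, brush, sealer, mug from where it was at the start of the episode above 0.04 m).
It also fails if it takes over 72 s, if anything falls off the work surface, if the arm or the gripper's body presses on something with over 40 N, if the wrist force passes 120 N, or if a joint passes its speed limit or range.

ROBOT

A 7-joint arm with a two-finger parallel gripper is mounted at the origin on the work surface. World frame = base frame: x ahead of the robot, y to its left, z up, the work surface at z = 0. Lengths are in m, angles in rad, forces in N, time in s.
With the tool pointing down it reaches from about 0.35 to 0.9 m from the base axis. Payload 8.1 kg.
Tool frame: the origin (TCP) lies midway between the tips of the shut fingers; the grasp point (between the pads) lies 19 mm behind it; z points along the fingers, y is the line along which they close (so a half turn about z gives the same grasp; the last joint's range is limited). The gripper opens to 92 mm and grips with 3 to 60 N. Pads are 19 mm wide; open, the fingers measure 130 mm over their backs; the gripper's body (75 mm by 190 mm) begins 47 mm behind the grasp point.
Start: joints at [-1.438, 0.434, 0.025, 1.573, -0.012, 1.134, -0.075], TCP at [0.146, 0.608, 0.227] pointing down, gripper open.
Joint ranges: [-2.62, 2.62], [-0.44, 2.09], [-1.27, 1.32], [0.08, 2.57], [-1.32, 4.46], [0.12, 2], [-2.74, 2.74]. Speed limits (rad/s): [2.22, 2.22, 3.01, 3.01, 3.14, 3.14, 3.14].

INTERFACE

Orientations are given as a rotation vector (axis times angle).
In Python, from cell import readout, get_image, calibration, ticket gives the robot as it stands. The module is installed in compiled form; this text tells all that it offers.
- The arm moves only by the tool move_arm, never from a script. Its argument "series" is a list of rows, each a list of 6 numbers: the shift along the world's x, y, z as a fraction of full scale, then the turn, a rotation vector about the world's x, y, z as a fraction of full scale. A call has 1 to 5 rows; each row is the pose to reach, as a shift and turn from the pose commanded when the call began; what a row does not reach only later rows make up. Full scale, the value 1, is 0.75 m for a shift and 60 degrees for a turn. A row lasts 1/10 s, in which the tool goes at most 50 mm and 8.59 degrees, less where a joint would pass 70% of its speed; a pose out of reach is approached as far as the arm can. A call with a number of a shift or a turn outside -1 to 1 is refused whole. A call with a gripper value outside its range is refused whole. "claw" is the opening, from -1 (shut) to 1 (fully open), so that 0 is half open, set as the call begins (left out, the last holds). The fingers move at their own pace and stop on an object; "squeeze" is the grip in N (left out, the last holds). Time passes only in rows, so rows that repeat a pose let the fingers close. It gives the time, the measured TCP pose, the force, the opening and the grip force at its end, in the units of the state.
- readout.observe(): the state, without advancing time (a new reading comes with each control period).
- get_image(name): name is "side" or "top"; returns (picture, depth): 480x640x3 uint8, red, green, blue; 480x640 float32, m along the optical axis (not along the pixel's ray), 0 where there is no reading.
- calibration(name): a dict with "fx", "fy", "cx", "cy" (pixels), "view" (4x4, takes a point from world to camera coordinates). Camera axes: x right, y down, z forward; pixel columns grow to the right and rows downward; lengths in m; the calibration is good to about 2 mm. A picture is of the moment at which its call begins. calibration takes no time and is no camera call.
- ticket.sign_off(): hands the job in; it is judged then, once.
The state is a dict: "clock": time; "joints": joint angles; "dq": joint speeds; "joint_efforts": joint torques, N m; "position": TCP position; "ee_rot": TCP orientation; "force": force on the tool from outside, world axes, zero at the start; "ft_torque": the same for the moment, N m; "width": opening from 0.0 (shut) to 1.0 (fully open); "gripper_force": force on a finger pad.
Only numpy, scipy, OpenCV 4.12 (cv2) and the standard library are available. Lean on these libraries where they do the work, as an engineer would, in place of code of your own. Each camera call takes 0.05 s, during which the arm holds its last target. There are 200 camera calls.

## Working session

There is one attempt and no reset: what is moved stays moved. The work goes in short steps, Python scripts to look and compute and a tool call to move; the robot and the scene stay as the last step left them, time stands still between calls to the robot, and variables do not carry over. Pictures are saved under pics/ and viewed, at most 10 in all, crops included, and the job is handed in when it is done.

Besides the shell and the picture viewer there is one more tool, called after "Emit:" by a JSON object that holds its "api" and its "payload", one argument or row to a line. move_arm: Moves the arm, as the interface text tells. Shift numbers are shares of 0.75 m and turn numbers shares of 60 degrees, none past 1 either way. Its arguments: {"type":"object","properties":{"series":{"type":"array"},"claw":{"type":"number"},"squeeze":{"type":"number"}},"required":["series"]}

```bash
mkdir -p pics
cat > h.py <<'E'
import numpy as np, cv2
from cell import readout, get_image, calibration, ticket
def cloud(name):
    im,d=get_image(name); c=calibration(name)
    v,u=np.mgrid[:480,:640]
    P=np.stack([(u-c['cx'])/c['fx']*d,(v-c['cy'])/c['fy']*d,d],-1)
    T=np.linalg.inv(c['view']); W=P@T[:3,:3].T+T[:3,3]
    W[d==0]=np.nan
    return im,W
def save(n,im): cv2.imwrite('pics/%s.png'%n,cv2.cvtColor(im,cv2.COLOR_RGB2BGR))
E
python3 - <<'E'
from h import *
for n in('top','side'):
    im,W=cloud(n); save(n+'0',im); np.savez(n+'0',im=im,W=W)
    T=np.linalg.inv(calibration(n)['view']);print(n,T.round(3),calibration(n)['fx'])
print(readout.observe())
E
```

```text
top [[-0.01  -0.99   0.141  0.434]
 [-0.999  0.015  0.033  0.008]
 [-0.034 -0.141 -0.989  0.936]
 [ 0.     0.     0.     1.   ]] 445.62815716392726
side [[ 0.965 -0.198  0.172  0.41 ]
 [-0.262 -0.7    0.664 -0.591]
 [-0.011 -0.686 -0.727  0.735]
 [ 0.     0.     0.     1.   ]] 517.2895899155313
{'clock': 0.1, 'joints': array([-1.43759746,  0.43515014,  0.02494581,  1.57399421, -0.01162122,
        1.13402418, -0.07511374]), 'dq': array([ 0.0002764 , -0.0022376 ,  0.00050155, -0.00201377, -0.0002493 ,
       -0.00097044, -0.00042427]), 'joint_efforts': array([ 2.94188714e-03, -6.69122887e+01,  9.87960398e-01, -3.15144360e+01,
       -6.05118158e-02,  3.73490760e-02,  3.63361607e-05]), 'position': array([0.14593316, 0.60724675, 0.2260297 ]), 'ee_rot': array([-3.69630473e-01, -3.11970129e+00,  2.24519247e-03]), 'force': array([-0.06082015, -0.08230969, -0.43731163]), 'ft_torque': array([-0.02276004, -0.03945245,  0.02453235]), 'gripper_force': 0.0, 'width': 1.0000951763540629}
```

View pics/top0.png

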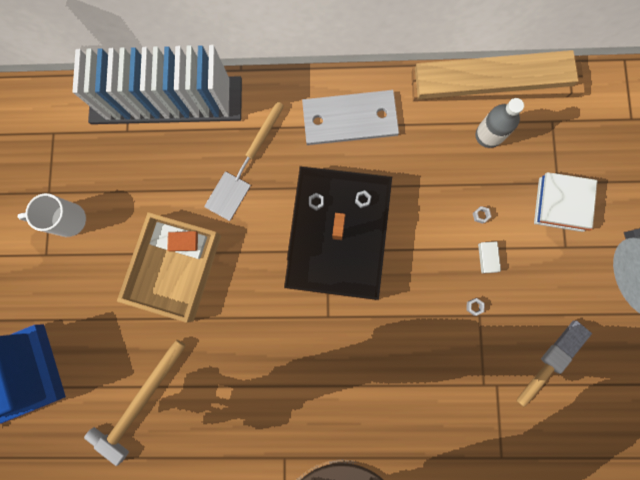

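View pics/side0.png

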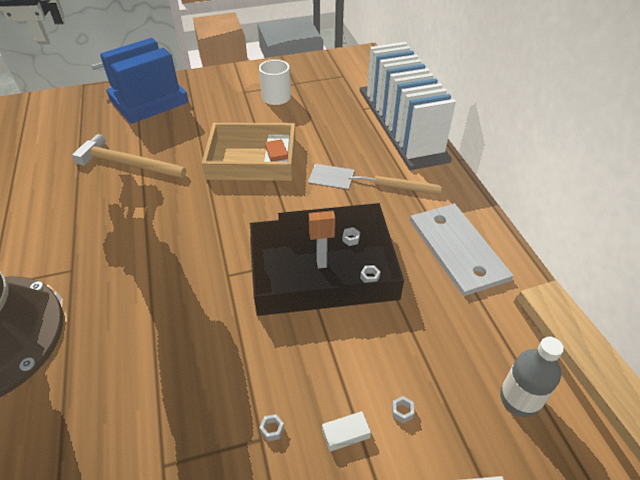

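Top view: loose nuts at (482,214) and (476,307), the offcut at (489,257), the tote grip at (339,226), and the tray at (168,267). The tote's lip corner is at about (287,290), and the nuts inside it are at (316,201) and (363,199).

```bash
cat > m.py <<'E'
from h import *
D=np.load('top0.npz'); im,W=D['im'],D['W']
def comp(box,zlo,zhi,name,mask=None):
    u0,v0,u1,v1=box; w=W[v0:v1,u0:u1]; m=(w[...,2]>zlo)&(w[...,2]<zhi)
    if mask is not None: m&=mask[v0:v1,u0:u1]
    m=m.astype(np.uint8); n,l,s,c=cv2.connectedComponentsWithStats(m)
    k=1+np.argmax(s[1:,4]); p=w[l==k]
    r=cv2.minAreaRect(p[:,:2].astype(np.float32)*1000)
    b=cv2.boxPoints(r).round(0).tolist()
    print(name,len(p),'ctr',np.round(r[0],1),'size',np.round(r[1],1),'ang',round(r[2],1),'z',np.nanpercentile(p[:,2],[10,50,95]).round(3),b)
    return p
c=comp((462,195,505,233),.011,.03,'nutfar'); d=comp((456,290,497,325),.011,.03,'nutnear')
comp((470,234,510,280),.014,.03,'stone')
comp((270,150,405,310),.048,.062,'tote rim')
comp((320,205,355,245),.1,.16,'grip')
comp((110,205,225,330),.04,.05,'tray')
comp((300,185,330,215),.014,.035,'nuta');comp((348,185,378,212),.014,.035,'nutb')
# hex angle by max-projection: flats width min
for p in(c,d):
    q=p[:,:2]-p[:,:2].mean(0)
    a=np.radians(np.arange(0,60,5)); print([(int(np.degrees(t)),round(1000*np.ptp(q@[np.cos(t),np.sin(t)]),1)) for t in a])
E
python3 m.py
```

```text
nutfar 115 ctr [ 616.3 -302.6] size [32.5 30.6] ang 5.9 z [0.013 0.016 0.019] [[599.0, -289.0], [602.0, -319.0], [634.0, -316.0], [631.0, -286.0]]
nutnear 123 ctr [ 426.3 -277.7] size [31. 32.] ang 89.7 z [0.014 0.016 0.018] [[410.0, -293.0], [442.0, -293.0], [442.0, -262.0], [410.0, -262.0]]
stone 525 ctr [ 526.8 -311.5] size [61.9 35.5] ang 2.3 z [0.018 0.02  0.023] [[495.0, -295.0], [497.0, -330.0], [558.0, -328.0], [557.0, -293.0]]
tote rim 900 ctr [579.4  -1.6] size [190.3 250.9] ang 82.1 z [0.052 0.055 0.057] [[442.0, -79.0], [691.0, -113.0], [717.0, 75.0], [468.0, 110.0]]
grip 244 ctr [578.9  -1.5] size [18.  42.6] ang 82.1 z [0.127 0.13  0.132] [[557.0, -7.0], [599.0, -13.0], [601.0, 4.0], [559.0, 10.0]]
tray 1419 ctr [514. 348.] size [152.7 190.4] ang 73.4 z [0.042 0.045 0.047] [[401.0, 302.0], [583.0, 248.0], [627.0, 394.0], [445.0, 448.0]]
nuta 100 ctr [649.8  43.9] size [27.5 31.9] ang 89.7 z [0.017 0.02  0.022] [[634.0, 30.0], [666.0, 30.0], [666.0, 58.0], [634.0, 58.0]]
nutb 104 ctr [653.5 -54.8] size [29.6 32.6] ang 77.6 z [0.017 0.02  0.022] [[634.0, -66.0], [666.0, -73.0], [673.0, -44.0], [641.0, -37.0]]
[(0, np.float64(32.3)), (5, np.float64(32.5)), (10, np.float64(32.4)), (14, np.float64(32.3)), (20, np.float64(32.0)), (25, np.float64(31.5)), (29, np.float64(31.1)), (35, np.float64(30.4)), (40, np.float64(29.8)), (45, np.float64(30.4)), (50, np.float64(31.5)), (55, np.float64(32.3))]
[(0, np.float64(32.0)), (5, np.float64(32.0)), (10, np.float64(31.7)), (14, np.float64(31.2)), (20, np.float64(30.4)), (25, np.float64(31.1)), (29, np.float64(32.6)), (35, np.float64(33.8)), (40, np.float64(34.8)), (45, np.float64(35.5)), (50, np.float64(36.0)), (55, np.float64(36.1))]
```

Emit:
{"api": "move_arm", "payload": {
  "series": [
    [0.04, -0.04, 0, 0, 0, 0],
    [0.085, -0.085, 0, 0, 0, 0],
    [0.13, -0.13, 0, 0, 0, 0],
    [0.175, -0.175, 0, 0, 0, 0.03],
    [0.22, -0.22, 0, 0, 0, 0.058]
  ],
  "claw": 1,
  "squeeze": 40
}}

```text
clock: 0.6
position: [0.312, 0.441, 0.2265]
ee_rot: [-0.273, -3.13, 0.001]
force: [0.6, 1.4, 0.2]
width: 1.003
gripper_force: 0.0
```

Emit:
{"api": "move_arm", "payload": {
  "series": [
    [0.045, -0.045, 0, 0, 0, 0],
    [0.09, -0.09, 0, 0, 0, 0],
    [0.13, -0.14, 0, 0, 0, 0],
    [0.16, -0.19, 0, 0, 0, 0],
    [0.18, -0.25, 0, 0, 0, 0]
  ]
}}

```text
clock: 1.1
position: [0.4473, 0.2539, 0.2265]
ee_rot: [0.275, 3.129, 0.0]
force: [0.9, -0.2, -0.2]
width: 0.997
gripper_force: 0.0
```

Emit:
{"api": "move_arm", "payload": {
  "series": [
    [0, -0.06, 0, 0, 0, 0],
    [0, -0.12, 0, 0, 0, 0],
    [0, -0.18, 0, 0, 0, 0],
    [0, -0.24, 0, 0, 0, 0],
    [0, -0.3, 0, 0, 0, 0]
  ]
}}

```text
clock: 1.6
position: [0.4455, 0.0284, 0.2267]
ee_rot: [-0.275, -3.129, -0.0]
force: [0.1, 0.3, 0.5]
width: 1.0
gripper_force: 0.0
```

Emit:
{"api": "move_arm", "payload": {
  "series": [
    [0, -0.06, -0.02, 0, 0, 0],
    [0, -0.12, -0.05, 0, 0, 0],
    [-0.01, -0.18, -0.08, 0, 0, 0],
    [-0.02, -0.24, -0.12, 0, 0, 0],
    [-0.02, -0.29, -0.15, 0, 0, 0]
  ]
}}

```text
clock: 2.1
position: [0.4299, -0.1886, 0.1132]
ee_rot: [-0.274, -3.129, -0.0]
force: [2.2, 0.7, -0.2]
width: 0.998
gripper_force: 0.0
```

Emit:
{"api": "move_arm", "payload": {
  "series": [
    [-0.005, -0.06, -0.02, 0, 0, 0],
    [-0.005, -0.119, -0.03, 0, 0, 0],
    [-0.005, -0.119, -0.08, 0, 0, 0],
    [-0.005, -0.119, -0.12, 0, 0, 0],
    [-0.005, -0.119, -0.145, 0, 0, 0]
  ]
}}

```text
clock: 2.6
position: [0.426, -0.2764, 0.0033]
ee_rot: [-0.276, -3.127, -0.001]
force: [0.9, -0.4, 0.7]
width: 0.998
gripper_force: 0.0
```

Emit:
{"api": "move_arm", "payload": {
  "series": [
    [0, 0, 0, 0, 0, 0],
    [0, 0, 0, 0, 0, 0],
    [0, 0, 0, 0, 0, 0],
    [0, 0, 0, 0, 0, 0],
    [0, 0, 0, 0, 0, 0]
  ],
  "claw": -1
}}

```text
clock: 3.1
position: [0.4279, -0.2767, 0.0064]
ee_rot: [0.274, 3.128, -0.001]
force: [0.6, -0.3, -1.0]
width: 0.613
gripper_force: 0.0
```

Emit:
{"api": "move_arm", "payload": {
  "series": [
    [0, 0, 0, 0, 0, 0],
    [0, 0, 0.02, 0, 0, 0],
    [0, 0, 0.06, 0, 0, 0],
    [0, 0, 0.11, 0, 0, 0],
    [0, 0, 0.17, 0, 0, 0]
  ]
}}

```text
clock: 3.6
position: [0.4264, -0.2761, 0.1337]
ee_rot: [-0.275, -3.127, -0.001]
force: [1.0, -0.7, 0.1]
width: 0.178
gripper_force: 0.0
```

Emit:
{"api": "move_arm", "payload": {
  "series": [
    [0, 0, 0, 0, 0, 0],
    [0, 0, -0.02, 0, 0, 0],
    [0, 0, -0.04, 0, 0, 0],
    [0, 0, -0.06, 0, 0, 0],
    [0, 0, -0.08, 0, 0, 0]
  ],
  "claw": 0.3
}}

```text
clock: 4.1
position: [0.4272, -0.2763, 0.0723]
ee_rot: [0.275, 3.129, 0.0]
force: [0.6, -0.5, -1.0]
width: 0.564
gripper_force: 0.0
```

Emit:
{"api": "move_arm", "payload": {
  "series": [
    [0, 0, 0, 0, 0, 0],
    [0, 0, -0.02, 0, 0, 0],
    [0, 0, -0.05, 0, 0, 0],
    [0, 0, -0.08, 0, 0, 0],
    [0, 0, -0.0915, 0, 0, 0]
  ]
}}

```text
clock: 4.6
position: [0.4267, -0.2761, 0.0034]
ee_rot: [-0.275, -3.128, -0.001]
force: [0.2, 1.6, 0.5]
width: 0.653
gripper_force: 0.0
```

Emit:
{"api": "move_arm", "payload": {
  "series": [
    [0, 0, 0, 0, 0, 0],
    [0, 0, 0, 0, 0, 0],
    [0, 0, 0, 0, 0, 0],
    [0, 0, 0, 0, 0, 0],
    [0, 0, 0, 0, 0, 0]
  ],
  "claw": -1
}}

```text
clock: 5.1
position: [0.4278, -0.2768, 0.0052]
ee_rot: [0.275, 3.128, -0.001]
force: [-1.0, -0.3, 7.1]
width: 0.321
gripper_force: 40.0
```

Emit:
{"api": "move_arm", "payload": {
  "series": [
    [0, 0, 0, 0, 0, 0],
    [0, 0, 0, 0, 0, 0]
  ]
}}

```text
clock: 5.3
position: [0.4278, -0.2768, 0.0051]
ee_rot: [0.275, 3.128, -0.0]
force: [-0.5, 0.4, 7.9]
width: 0.323
gripper_force: 40.0
```

Emit:
{"api": "move_arm", "payload": {
  "series": [
    [0, 0, 0.04, 0, 0, 0],
    [0, 0.01, 0.09, 0, 0, 0],
    [0.01, 0.04, 0.133, 0, 0, 0],
    [0.02, 0.09, 0.133, 0, 0, 0.02],
    [0.03, 0.15, 0.133, 0, 0, 0.037]
  ]
}}

```text
clock: 5.8
position: [0.4508, -0.1643, 0.1056]
ee_rot: [0.217, 3.131, -0.001]
force: [0.8, -0.0, -0.9]
width: 0.324
gripper_force: 40.0
```

Emit:
{"api": "move_arm", "payload": {
  "series": [
    [0.015, 0.06, 0, 0, 0, 0],
    [0.03, 0.12, 0, 0, 0, 0],
    [0.045, 0.18, 0, 0, 0, 0],
    [0.06, 0.24, 0, 0, 0, 0],
    [0.068, 0.285, 0, 0, 0, 0]
  ]
}}

```text
clock: 6.3
position: [0.5013, 0.0531, 0.1044]
ee_rot: [0.21, 3.134, 0.001]
force: [-0.1, 0.2, -0.5]
width: 0.322
gripper_force: 40.0
```

Emit:
{"api": "move_arm", "payload": {
  "series": [
    [0, 0, -0.02, 0, 0, 0],
    [0, 0, -0.05, 0, 0, 0],
    [0, 0, -0.08, 0, 0, 0],
    [0, 0, -0.105, 0, 0, 0],
    [0, 0, -0.121, 0, 0, 0]
  ]
}}

```text
clock: 6.8
position: [0.5002, 0.0497, 0.0123]
ee_rot: [-0.214, -3.133, 0.0]
force: [0.5, 0.4, 0.3]
width: 0.322
gripper_force: 40.0
```

Emit:
{"api": "move_arm", "payload": {
  "series": [
    [0, 0, 0, 0, 0, 0],
    [0, 0, 0, 0, 0, 0],
    [0, 0, 0.03, 0, 0, 0],
    [0, 0, 0.08, 0, 0, 0],
    [0, 0, 0.13, 0, 0, 0]
  ],
  "claw": 0
}}

```text
clock: 7.3
position: [0.5008, 0.0495, 0.1129]
ee_rot: [0.215, 3.134, -0.0]
force: [1.0, 1.2, -0.6]
width: 0.5
gripper_force: 0.0
```

Emit:
{"api": "move_arm", "payload": {
  "series": [
    [0, -0.05, 0.01, 0, 0, 0],
    [0, -0.11, 0.01, 0, 0, 0],
    [0, -0.17, 0.01, 0, 0, 0.1],
    [0.01, -0.23, 0.01, 0, 0, 0.2],
    [0.04, -0.28, 0.01, 0, 0, 0.297]
  ],
  "claw": 0.3
}}

```text
clock: 7.8
position: [0.5296, -0.1632, 0.12]
ee_rot: [-0.277, 3.129, -0.0]
force: [-0.0, 1.2, 0.7]
width: 0.651
gripper_force: 0.0
```

Emit:
{"api": "move_arm", "payload": {
  "series": [
    [0.03, -0.05, 0, 0, 0, 0],
    [0.06, -0.1, 0, 0, 0, 0],
    [0.09, -0.15, -0.01, 0, 0, 0],
    [0.115, -0.19, -0.03, 0, 0, 0],
    [0.115, -0.19, -0.07, 0, 0, 0]
  ]
}}

```text
clock: 8.3
position: [0.62, -0.31, 0.069]
ee_rot: [-0.266, 3.124, -0.011]
force: [0.4, -0.2, 0.4]
width: 0.648
gripper_force: 0.0
```

Run:
```python
from h import *
im,W=cloud('side'); save('s1',im)
```

```text
(no output)
```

View pics/s1.png

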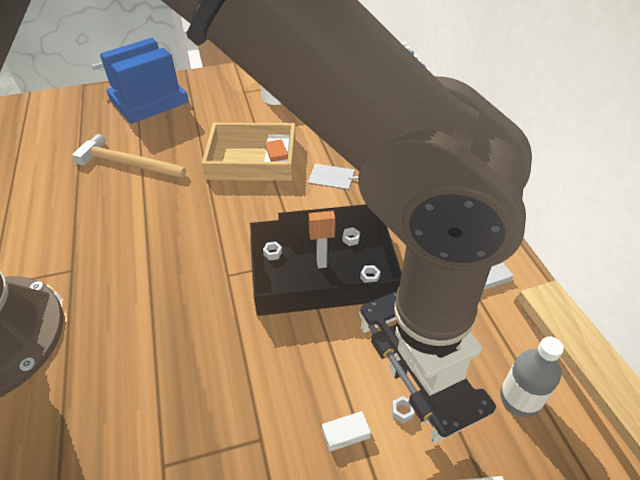

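Nut c is in the tote at (272,250). Nut d is at (403,408) between the open fingers.

Emit:
{"api": "move_arm", "payload": {
  "series": [
    [0, 0, 0, 0, 0, 0],
    [0, 0, -0.02, 0, 0, 0],
    [0, 0, -0.045, 0, 0, 0],
    [0, 0, -0.07, 0, 0, 0],
    [0, 0, -0.08, 0, 0, 0]
  ]
}}

```text
clock: 8.85
position: [0.6168, -0.3014, 0.0053]
ee_rot: [0.276, -3.129, -0.001]
force: [-0.6, 0.2, 0.8]
width: 0.648
gripper_force: 0.0
```

Emit:
{"api": "move_arm", "payload": {
  "series": [
    [0, 0, 0, 0, 0, 0],
    [0, 0, 0, 0, 0, 0],
    [0, 0, 0, 0, 0, 0],
    [0, 0, 0, 0, 0, 0],
    [0, 0, 0, 0, 0, 0]
  ],
  "claw": -1
}}

```text
clock: 9.35
position: [0.6175, -0.303, 0.0067]
ee_rot: [-0.274, 3.129, -0.001]
force: [-1.4, -0.3, 5.0]
width: 0.319
gripper_force: 40.0
```

Emit:
{"api": "move_arm", "payload": {
  "series": [
    [0, 0, 0, 0, 0, 0],
    [0, 0, 0, 0, 0, 0]
  ]
}}

```text
clock: 9.55
position: [0.6176, -0.303, 0.0068]
ee_rot: [-0.274, 3.128, -0.001]
force: [-0.3, 0.8, 5.3]
width: 0.323
gripper_force: 40.0
```

Emit:
{"api": "move_arm", "payload": {
  "series": [
    [0, 0, 0.04, 0, 0, 0],
    [-0.01, 0.01, 0.09, 0, 0, 0],
    [-0.04, 0.04, 0.133, 0, 0, -0.05],
    [-0.08, 0.07, 0.14, 0, 0, -0.15],
    [-0.12, 0.11, 0.14, 0, 0, -0.25]
  ]
}}

```text
clock: 10.05
position: [0.5269, -0.221, 0.1125]
ee_rot: [0.146, 3.135, -0.002]
force: [0.5, 1.1, -0.6]
width: 0.319
gripper_force: 40.0
```

Emit:
{"api": "move_arm", "payload": {
  "series": [
    [-0.03, 0.05, 0, 0, 0, -0.047],
    [-0.047, 0.11, 0, 0, 0, -0.047],
    [-0.047, 0.17, 0, 0, 0, -0.047],
    [-0.047, 0.23, 0, 0, 0, -0.047],
    [-0.047, 0.274, 0, 0, 0, -0.047]
  ]
}}

```text
clock: 10.55
position: [0.4914, -0.0117, 0.111]
ee_rot: [0.211, 3.134, 0.002]
force: [0.9, 0.3, -0.7]
width: 0.315
gripper_force: 40.0
```

Emit:
{"api": "move_arm", "payload": {
  "series": [
    [0, 0, -0.02, 0, 0, 0],
    [0, 0, -0.05, 0, 0, 0],
    [0, 0, -0.08, 0, 0, 0],
    [0, 0, -0.11, 0, 0, 0],
    [0, 0, -0.13, 0, 0, 0]
  ]
}}

```text
clock: 11.05
position: [0.4912, -0.0148, 0.0121]
ee_rot: [-0.214, -3.133, 0.0]
force: [0.1, 0.4, -1.2]
width: 0.322
gripper_force: 40.0
```

Emit:
{"api": "move_arm", "payload": {
  "series": [
    [0, 0, 0, 0, 0, 0],
    [0, 0, 0, 0, 0, 0],
    [0, 0, 0.03, 0, 0, 0],
    [0, 0, 0.08, 0, 0, 0],
    [0, 0, 0.13, 0, 0, 0]
  ],
  "claw": 0
}}

```text
clock: 11.55
position: [0.4916, -0.015, 0.1129]
ee_rot: [0.215, 3.134, -0.0]
force: [0.1, 0.2, 0.2]
width: 0.502
gripper_force: 0.0
```

Emit:
{"api": "move_arm", "payload": {
  "series": [
    [0, -0.05, 0, 0, 0, 0],
    [0, -0.11, 0, 0, 0, 0],
    [0.01, -0.17, 0, 0, 0, 0.05],
    [0.02, -0.23, 0, 0, 0, 0.1],
    [0.03, -0.29, 0, 0, 0, 0.163]
  ],
  "claw": 0.5
}}

```text
clock: 12.05
position: [0.5148, -0.2342, 0.1125]
ee_rot: [-0.058, 3.139, -0.001]
force: [0.4, 0.6, 0.0]
width: 0.75
gripper_force: 0.0
```

Emit:
{"api": "move_arm", "payload": {
  "series": [
    [0.01, -0.06, 0, 0, 0, 0],
    [0.0175, -0.106, -0.01, 0, 0, 0],
    [0.0175, -0.106, -0.05, 0, 0, 0],
    [0.0175, -0.106, -0.1, 0, 0, 0],
    [0.0175, -0.106, -0.137, 0, 0, 0]
  ]
}}

```text
clock: 12.55
position: [0.5274, -0.3121, 0.0077]
ee_rot: [-0.053, 3.141, -0.0]
force: [0.4, -0.0, -1.1]
width: 0.751
gripper_force: 0.0
```

Emit:
{"api": "move_arm", "payload": {
  "series": [
    [0, 0, 0, 0, 0, 0],
    [0, 0, 0, 0, 0, 0],
    [0, 0, 0, 0, 0, 0],
    [0, 0, 0, 0, 0, 0],
    [0, 0, 0, 0, 0, 0]
  ],
  "claw": -1
}}

```text
clock: 13.05
position: [0.5283, -0.312, 0.0095]
ee_rot: [-0.054, 3.139, -0.001]
force: [0.4, 1.0, 10.5]
width: 0.363
gripper_force: 36.7
```

Emit:
{"api": "move_arm", "payload": {
  "series": [
    [0, 0, 0, 0, 0, 0],
    [0, 0, 0, 0, 0, 0]
  ]
}}

```text
clock: 13.25
position: [0.5283, -0.312, 0.0095]
ee_rot: [-0.054, 3.139, -0.001]
force: [-0.8, 1.3, 8.4]
width: 0.364
gripper_force: 40.0
```

Emit:
{"api": "move_arm", "payload": {
  "series": [
    [0, 0, 0.04, 0, 0, 0],
    [0, 0, 0.1, 0, 0, 0],
    [0, 0.02, 0.16, 0, 0, 0],
    [0, 0.05, 0.22, 0, 0, 0],
    [0, 0.1, 0.253, 0, 0, 0]
  ]
}}

```text
clock: 13.75
position: [0.528, -0.2392, 0.2021]
ee_rot: [-0.047, 3.136, -0.005]
force: [0.9, -0.4, -1.2]
width: 0.365
gripper_force: 40.0
```

Emit:
{"api": "move_arm", "payload": {
  "series": [
    [0, 0.06, 0, 0, 0, 0],
    [-0.01, 0.12, 0, 0, 0, 0],
    [-0.02, 0.18, 0, 0, 0, 0],
    [-0.03, 0.24, 0, 0, 0, 0],
    [-0.04, 0.3, 0, 0, 0, 0]
  ]
}}

```text
clock: 14.25
position: [0.4967, -0.0101, 0.1983]
ee_rot: [-0.054, 3.14, 0.0]
force: [1.1, 1.2, -0.9]
width: 0.368
gripper_force: 40.0
```

Emit:
{"api": "move_arm", "payload": {
  "series": [
    [0, 0.06, 0, 0, 0, -0.05],
    [0, 0.12, 0, 0, 0, -0.1],
    [0, 0.18, 0, 0, 0, -0.15],
    [0, 0.24, 0, 0, 0, -0.2],
    [-0.01, 0.3, 0, 0, 0, -0.25]
  ]
}}

```text
clock: 14.75
position: [0.4902, 0.2149, 0.1984]
ee_rot: [0.361, 3.12, 0.001]
force: [0.9, -0.6, -0.6]
width: 0.367
gripper_force: 40.0
```

Emit:
{"api": "move_arm", "payload": {
  "series": [
    [-0.004, 0.06, 0, 0, 0, -0.058],
    [-0.004, 0.12, -0.01, 0, 0, -0.058],
    [-0.004, 0.17, -0.03, 0, 0, -0.058],
    [-0.004, 0.19, -0.07, 0, 0, -0.058],
    [-0.004, 0.19, -0.12, 0, 0, -0.058]
  ]
}}

```text
clock: 15.25
position: [0.4867, 0.3602, 0.1081]
ee_rot: [0.444, 3.108, 0.006]
force: [0.5, 1.0, -1.6]
width: 0.363
gripper_force: 40.0
```

Run:
```python
from h import *
print(readout.observe()['position'])
im,W=cloud('side'); save('s2',im)
```

```text
[0.48671343 0.36023434 0.10813577]
```

View pics/s2.png

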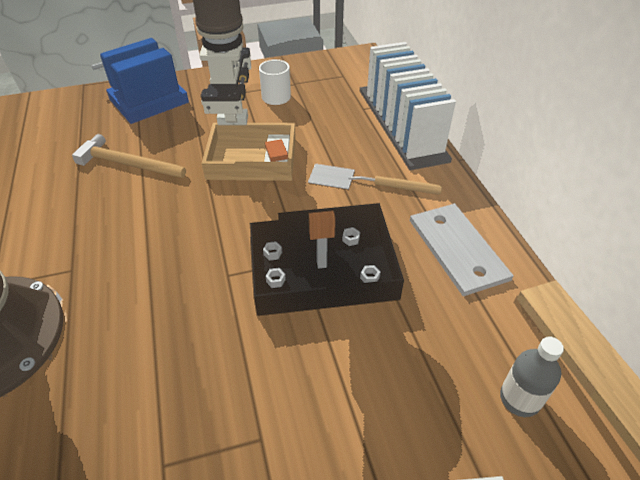

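All four nuts are in the tote, at (272,250), (275,277), (350,236) and (370,272). The offcut is held at (232,118) above the tray.

Emit:
{"api": "move_arm", "payload": {
  "series": [
    [0, 0, -0.03, 0, 0, 0],
    [0, 0, -0.06, 0, 0, 0],
    [0, 0, -0.09, 0, 0, 0],
    [0, 0, -0.11, 0, 0, 0],
    [0, 0, -0.117, 0, 0, 0]
  ]
}}

```text
clock: 15.8
position: [0.4865, 0.355, 0.0194]
ee_rot: [-0.452, -3.108, 0.002]
force: [-0.5, -0.9, -2.1]
width: 0.364
gripper_force: 40.0
```

Emit:
{"api": "move_arm", "payload": {
  "series": [
    [0, 0, 0, 0, 0, 0],
    [0, 0, 0, 0, 0, 0],
    [0, 0, 0, 0, 0, 0],
    [0, 0, 0.02, 0, 0, 0],
    [0, 0, 0.07, 0, 0, 0]
  ],
  "claw": 0.1
}}

```text
clock: 16.3
position: [0.4854, 0.3546, 0.072]
ee_rot: [-0.451, -3.106, 0.005]
force: [-0.9, 0.5, 1.5]
width: 0.548
gripper_force: 0.0
```

Emit:
{"api": "move_arm", "payload": {
  "series": [
    [0, 0, 0.05, 0, 0, 0],
    [0, 0, 0.11, 0, 0, 0],
    [0, 0, 0.16, 0, 0, 0],
    [0.01, -0.04, 0.19, 0, 0, 0.05],
    [0.03, -0.1, 0.19, 0, 0, 0.1]
  ]
}}

```text
clock: 16.8
position: [0.5102, 0.2841, 0.2205]
ee_rot: [0.275, 3.124, 0.01]
force: [0.3, -0.3, -0.5]
width: 0.553
gripper_force: 0.0
```

Run:
```python
from h import *
im,W=cloud('top'); np.savez('top1',im=im,W=W); save('t1',im)
s=open('m.py').read().split("c=comp")[0].replace('top0','top1'); exec(s)
comp((320,205,355,245),.1,.16,'grip'); comp((280,150,405,310),.048,.062,'tote rim')
comp((280,150,405,310),.012,.035,'nut?')
print(readout.observe()['position'],readout.observe()['ee_rot'])
```

```text
grip 244 ctr [579.1  -1.5] size [18.  42.9] ang 82.2 z [0.127 0.13  0.132] [[557.0, -7.0], [599.0, -13.0], [602.0, 4.0], [559.0, 10.0]]
tote rim 895 ctr [579.3  -1.5] size [190.4 250.7] ang 82.1 z [0.052 0.055 0.057] [[442.0, -79.0], [690.0, -113.0], [716.0, 76.0], [468.0, 110.0]]
nut? 367 ctr [627.3  -8.2] size [183.1 148. ] ang 82.3 z [0.014 0.024 0.034] [[542.0, -89.0], [688.0, -109.0], [713.0, 73.0], [566.0, 92.0]]
[0.51387407 0.27128971 0.21925781] [ 2.89139497e-01  3.12171065e+00 -9.84555831e-04]
```

View pics/t1.png

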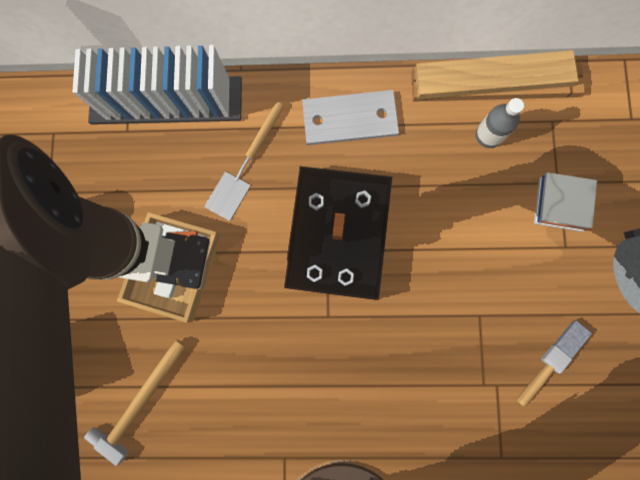

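Stone offcut rests in the tray at (165,290). The tote's four nuts are at (316,201), (363,199), (314,273) and (345,277), and its grip has not moved, so I'll go to it.

Emit:
{"api": "move_arm", "payload": {
  "series": [
    [0.01, -0.06, 0, 0, 0, 0.02],
    [0.025, -0.12, 0, 0, 0, 0.047],
    [0.04, -0.18, 0, 0, 0, 0.047],
    [0.055, -0.24, 0, 0, 0, 0.047],
    [0.07, -0.3, 0, 0, 0, 0.047]
  ]
}}

```text
clock: 17.35
position: [0.562, 0.0538, 0.2167]
ee_rot: [0.212, 3.133, 0.001]
force: [0.3, -0.0, 0.2]
width: 0.551
gripper_force: 0.0
```

Emit:
{"api": "move_arm", "payload": {
  "series": [
    [0.015, -0.05, 0, 0, 0, 0],
    [0.023, -0.075, 0, 0, 0, 0],
    [0.023, -0.075, 0, 0, 0, 0],
    [0.023, -0.075, -0.02, 0, 0, 0],
    [0.023, -0.075, -0.04, 0, 0, 0]
  ]
}}

```text
clock: 17.85
position: [0.5793, 0.0005, 0.1861]
ee_rot: [0.21, 3.133, 0.002]
force: [-0.2, -0.1, -0.4]
width: 0.555
gripper_force: 0.0
```

Emit:
{"api": "move_arm", "payload": {
  "series": [
    [0, 0, 0, 0, 0, 0],
    [0, 0, 0, 0, 0, 0]
  ]
}}

```text
clock: 18.05
position: [0.579, 0.0003, 0.1859]
ee_rot: [0.21, 3.135, 0.001]
force: [0.7, 0.7, 0.4]
width: 0.553
gripper_force: 0.0
```

Emit:
{"api": "move_arm", "payload": {
  "series": [
    [0, -0.0024, -0.02, 0, 0, 0],
    [0, -0.0024, -0.05, 0, 0, 0],
    [0, -0.0024, -0.08, 0, 0, 0],
    [0, -0.0024, -0.11, 0, 0, 0],
    [0, -0.0024, -0.131, 0, 0, 0]
  ]
}}

```text
clock: 18.55
position: [0.5794, -0.0017, 0.0868]
ee_rot: [0.21, 3.134, 0.001]
force: [-0.9, -0.2, -0.2]
width: 0.547
gripper_force: 0.0
```

Emit:
{"api": "move_arm", "payload": {
  "series": [
    [0, 0, 0, 0, 0, 0],
    [0, 0, 0, 0, 0, 0],
    [0, 0, 0, 0, 0, 0],
    [0, 0, 0, 0, 0, 0],
    [0, 0, 0, 0, 0, 0]
  ],
  "claw": -1,
  "squeeze": 60
}}

```text
clock: 19.05
position: [0.5799, -0.0019, 0.0879]
ee_rot: [0.21, 3.133, 0.001]
force: [-0.9, 2.4, 5.8]
width: 0.194
gripper_force: 60.0
```

Emit:
{"api": "move_arm", "payload": {
  "series": [
    [0, 0, 0, 0, 0, 0],
    [0, 0, 0, 0, 0, 0],
    [0, 0, 0, 0, 0, 0]
  ]
}}

```text
clock: 19.35
position: [0.5799, -0.0019, 0.0879]
ee_rot: [0.211, 3.133, 0.001]
force: [-1.7, 2.3, 7.8]
width: 0.191
gripper_force: 60.0
```

Emit:
{"api": "move_arm", "payload": {
  "series": [
    [0, 0, 0.01, 0, 0, 0],
    [0, 0, 0.03, 0, 0, 0],
    [0, 0, 0.06, 0, 0, 0],
    [0, 0, 0.09, 0, 0, 0],
    [0, 0, 0.12, 0, 0, 0]
  ]
}}

```text
clock: 19.85
position: [0.5781, -0.0026, 0.1773]
ee_rot: [-0.211, -3.132, 0.001]
force: [0.5, -0.2, -6.7]
width: 0.191
gripper_force: 60.0
```

Emit:
{"api": "move_arm", "payload": {
  "series": [
    [0, 0, 0.03, 0, 0, 0],
    [0, 0, 0.06, 0, 0, 0],
    [0, 0, 0.09, 0, 0, 0],
    [0, 0, 0.11, 0, 0, 0],
    [0, 0, 0.12, 0, 0, 0]
  ]
}}

```text
clock: 20.35
position: [0.579, -0.0026, 0.268]
ee_rot: [0.211, 3.134, 0.0]
force: [-0.2, -0.4, -6.3]
width: 0.193
gripper_force: 60.0
```

Emit:
{"api": "move_arm", "payload": {
  "series": [
    [0, 0, 0, -0.015, 0.002, 0],
    [0, 0, 0, -0.04, 0.005, 0],
    [0, 0, 0, -0.065, 0.009, 0],
    [0, 0, 0, -0.09, 0.012, 0],
    [0, 0, 0, -0.115, 0.016, 0]
  ]
}}

```text
clock: 20.85
position: [0.579, -0.0018, 0.2663]
ee_rot: [-0.209, -3.119, 0.194]
force: [-0.2, -0.5, -5.6]
width: 0.193
gripper_force: 60.0
```

Run:
```python
from h import *
im,W=cloud('side'); save('s3',im)
```

```text
(no output)
```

View pics/s3.png

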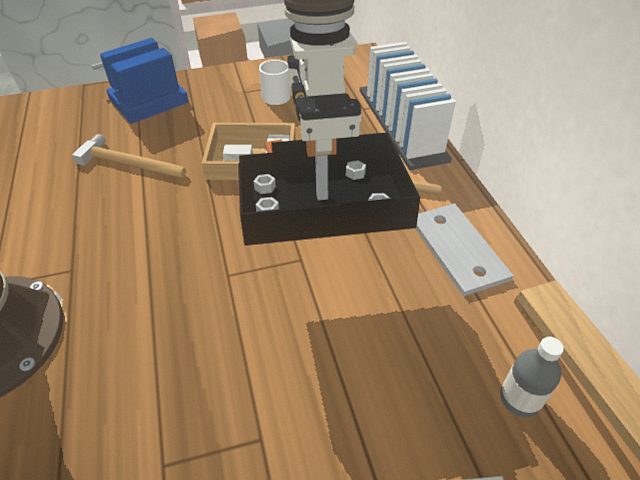

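The tote is in the air, tilted about 7° towards +y. The nuts at (264,183), (267,204), (355,170) and (378,198) are still in place, so I keep tilting gently.

Emit:
{"api": "move_arm", "payload": {
  "series": [
    [0, 0, 0, -0.02, 0.003, 0],
    [0, 0, 0, -0.045, 0.006, 0],
    [0, 0, 0, -0.07, 0.01, 0],
    [0, 0, 0, -0.095, 0.013, 0],
    [0, 0, 0, -0.12, 0.016, 0]
  ]
}}

```text
clock: 21.4
position: [0.5792, -0.0022, 0.2669]
ee_rot: [-0.208, -3.093, 0.389]
force: [-0.1, 0.3, -7.5]
width: 0.193
gripper_force: 60.0
```

Emit:
{"api": "move_arm", "payload": {
  "series": [
    [0, 0, 0, -0.02, 0.003, 0],
    [0, 0, 0, -0.04, 0.005, 0],
    [0, 0, 0, -0.06, 0.008, 0],
    [0, 0, 0, -0.08, 0.011, 0],
    [0, 0, 0, -0.1, 0.014, 0]
  ]
}}

```text
clock: 21.9
position: [0.5792, -0.0023, 0.2669]
ee_rot: [-0.206, -3.061, 0.55]
force: [-0.5, 0.6, -7.0]
width: 0.193
gripper_force: 60.0
```

Emit:
{"api": "move_arm", "payload": {
  "series": [
    [0, 0, 0, 0, 0, 0],
    [0, 0, 0, 0, 0, 0],
    [0, 0, 0, 0, 0, 0],
    [0, 0, 0, 0, 0, 0],
    [0, 0, 0, 0, 0, 0]
  ]
}}

```text
clock: 22.4
position: [0.5792, -0.0026, 0.267]
ee_rot: [-0.207, -3.062, 0.547]
force: [-0.4, 0.0, -5.5]
width: 0.196
gripper_force: 60.0
```

Run:
```python
from h import *
im,W=cloud('side'); save('s4',im)
```

```text
(no output)
```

View pics/s4.png

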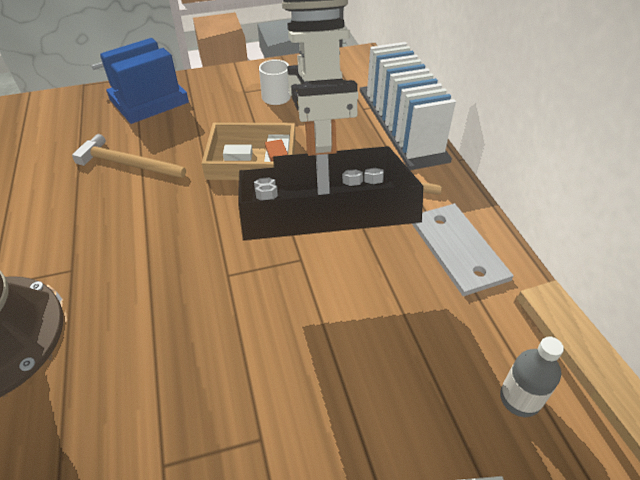

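The nuts have slid to the +y wall: two in a column at (265,185) and two side by side at (352,177) and (373,175). Next I tilt towards -x.

Emit:
{"api": "move_arm", "payload": {
  "series": [
    [0, 0, 0, -0.003, -0.02, 0],
    [0, 0, 0, -0.006, -0.045, 0],
    [0, 0, 0, -0.01, -0.07, 0],
    [0, 0, 0, -0.013, -0.095, 0],
    [0, 0, 0, -0.016, -0.12, 0]
  ]
}}

```text
clock: 22.95
position: [0.579, -0.0022, 0.2669]
ee_rot: [0.235, 2.981, -0.546]
force: [-0.2, -0.5, -6.8]
width: 0.193
gripper_force: 60.0
```

Emit:
{"api": "move_arm", "payload": {
  "series": [
    [0, 0, 0, -0.003, -0.02, 0],
    [0, 0, 0, -0.005, -0.04, 0],
    [0, 0, 0, -0.008, -0.06, 0],
    [0, 0, 0, -0.011, -0.08, 0],
    [0, 0, 0, -0.014, -0.1, 0]
  ]
}}

```text
clock: 23.45
position: [0.5791, -0.0024, 0.2668]
ee_rot: [0.254, 2.875, -0.538]
force: [0.8, -0.2, -5.6]
width: 0.193
gripper_force: 60.0
```

Emit:
{"api": "move_arm", "payload": {
  "series": [
    [0, 0, 0, -0.003, -0.02, 0],
    [0, 0, 0, -0.006, -0.045, 0],
    [0, 0, 0, -0.01, -0.07, 0],
    [0, 0, 0, -0.013, -0.095, 0],
    [0, 0, 0, -0.016, -0.12, 0]
  ]
}}

```text
clock: 23.95
position: [0.5791, -0.0023, 0.2668]
ee_rot: [0.275, 2.748, -0.526]
force: [-0.4, 0.1, -7.0]
width: 0.192
gripper_force: 60.0
```

Emit:
{"api": "move_arm", "payload": {
  "series": [
    [0, 0, 0, 0, -0.02, 0],
    [0, 0, 0, 0, -0.04, 0],
    [0, 0, 0, 0, -0.04, 0],
    [0, 0, 0, 0, -0.04, 0],
    [0, 0, 0, 0, -0.04, 0]
  ]
}}

```text
clock: 24.45
position: [0.5794, -0.0023, 0.267]
ee_rot: [0.283, 2.709, -0.515]
force: [0.6, 1.0, -6.2]
width: 0.197
gripper_force: 60.0
```

Run:
```python
from h import *
im,W=cloud('side'); save('s5',im); np.savez('s5',im=im,W=W)
im,W=cloud('top'); save('t5',im); np.savez('t5',im=im,W=W)
```

```text
(no output)
```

View pics/s5.png

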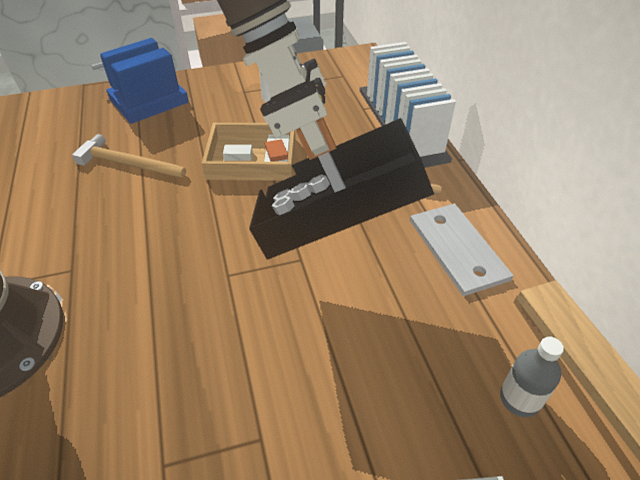

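View pics/t5.png

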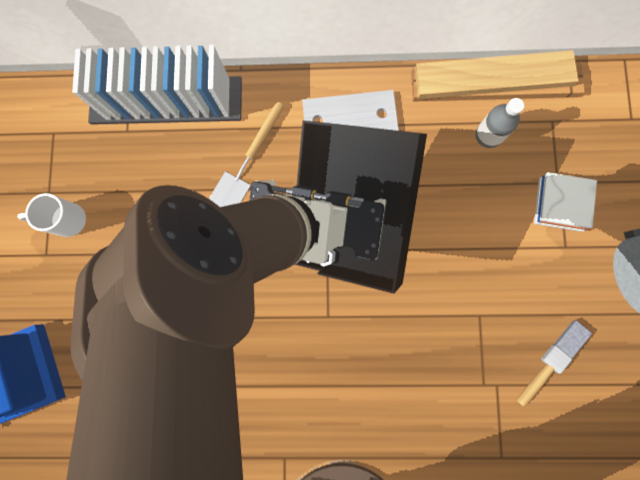

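The side view shows the nuts bunched in the lip corner at about (283,203), (300,191) and (320,183). The top view is blocked by the arm. I'll check their positions numerically.

Run:
```python
from h import *
from scipy.spatial.transform import Rotation as Ro
s=readout.observe()
R=Ro.from_rotvec(s['ee_rot'])*Ro.from_rotvec([.21,3.134,.001]).inv()*Ro.from_euler('z',-7.8,degrees=True)
Rt=Ro.from_rotvec(s['ee_rot'])
g=s['position']-.019*Rt.as_matrix()[:,2]
o=g-R.apply([0,0,.107]); c=o+R.apply([-.121,.091,.004])
print('tilt',np.degrees(np.arccos(R.as_matrix()[2,2])),'corner',c.round(3),'dq',abs(s['dq']).max())
D=np.load('s5.npz'); W=D['W']; im=D['im'].astype(int)
L=((W-o)@R.as_matrix())*1000
v,u=np.mgrid[:480,:640]
box=(u>240)&(u<445)&(v>110)&(v<265)
ins=box&(L[...,0]>-119)&(L[...,0]<119)&(abs(L[...,1])<89)&(L[...,2]>-5)&(L[...,2]<60)
print('floor z',np.nanmedian(L[...,2][ins&(im.sum(-1)<150)]))
m=(ins&(im.min(-1)>90)&(L[...,2]>8))
P=L[m]; print(len(P),P.min(0),P.max(0))
top=m&(L[...,2]>17)
H,_,_=np.histogram2d(P[:,0],P[:,1],bins=[np.arange(-125,5,10),np.arange(-5,100,10)])
print(H.astype(int))
print('z pct',np.percentile(P[:,2],[5,50,95]))
```

```text
tilt 30.030343149041173 corner [0.519 0.064 0.119] dq 0.0018831267946423035
floor z 5.473390980523217
1106 [-118.92412861  -12.04785343    8.03072924] [ 7.0207597  88.89835694 59.97653973]
[[ 0  0  0  0 12  7  1  4  6  0]
 [ 0  0  0 50  4 11 29  2 10 20]
 [ 0  0  0 50  4  5 23  3  7 12]
 [ 0  0  0  9 39 11 12 32 11  0]
 [ 0  0  0  0  0  1 41  5 26  2]
 [ 0  0  0  0  0  3 52  1 16 10]
 [ 0  0  0  0  0  0 29 29 11  0]
 [ 0  0  0  0  0  0 29 18 14  6]
 [ 0  0  0  0  0  0 51  0  7 22]
 [ 0  0  0  0  0  0 25 36  9  1]
 [ 0  0  0  0  0  0  0  6  2  0]
 [ 0  0  0  0  0  0  0  0  0  0]]
z pct [ 9.57835525 19.83874584 52.80570338]
```

```bash
python3 -c "
from cell import ticket; print(ticket.sign_off())"
```

```text
the job is handed in; nothing more can be done
None
```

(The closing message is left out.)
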